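# Store two casting flasks in the free cells of a covered crate

## Robot

A 7-joint arm with a two-finger parallel gripper is mounted at the origin on the work surface. World frame = base frame: x ahead of the robot, y to its left, z up, the work surface at z = 0. Lengths are in mm, angles in rad, forces in N, time in s.
With the tool pointing down it reaches from about 350 to 900 mm from the base axis. Payload 7.2 kg.
Tool frame: the origin (TCP) lies at the very end of the fingers, on their centre line; the grasp point (between the pads) lies 19 mm behind it (r.hold_point_z is the distance from the TCP to the grasp point, in mm); z points along the fingers, y is the line along which they close (so a half turn about z gives the same grasp; the last joint's range is limited). The gripper opens to 85 mm and grips with 20 to 120 N. Pads are 22 mm wide; open, the fingers measure 114 mm over their backs; the gripper's body (76 mm by 85 mm) begins 54 mm behind the grasp point. The pads swing forward as they close: fully open they stand 13 mm farther back than shut.
Start: joints at [-1.255, 0.411, -0.013, 1.596, 0.006, 1.134, -0.082], TCP at [234.039, 579.53, 231.297] pointing down, gripper open.
Joint ranges: [-2.95, 2.95], [-0.29, 1.99], [-1.47, 1.44], [0.14, 2.54], [-1.03, 4.17], [0.13, 1.85], [-2.86, 2.86]. Speed limits (rad/s): [2.39, 2.39, 3.01, 3.01, 3.14, 3.14, 3.14].

## Interface

Orientations are given as a unit quaternion [w, x, y, z].
In Python, from rig import telemetry, viewer, r gives the robot as it stands.
- The arm moves only by the tool drive_tool, never from a script. Its arguments are lists of equal length, an entry for each row: "delta_pos": the shift along the world's x, y, z as a fraction of full scale, a list of three; "dr": the turn, a rotation vector about the world's x, y, z as a fraction of full scale, a list of three; "grip": the opening, from -1 (shut) to 1 (fully open). A call has 1 to 5 rows; each row is the pose to reach, as a shift and turn from the pose commanded when the call began, turning the shorter way round; what a row does not reach only later rows make up. Full scale, the value 1, is 100 cm for a shift and 180 degrees for a turn. A row lasts 1/12 s, in which the tool goes at most 41.7 mm and 7.16 degrees, less where a joint would pass 70% of its speed; a pose out of reach is approached as far as the arm can. A call with a number of a shift or a turn outside -1 to 1 is refused whole. A call with a gripper value outside its range is refused whole. The fingers move at their own pace and stop on an object; "grip_force" is the grip in N (left out, the last holds). Time passes only in rows, so rows that repeat a pose let the fingers close. It gives the time, the measured TCP pose, the force, the opening and the grip force at its end, in the units of the state.
- telemetry.read_state(): the state, without advancing time (a new reading comes with each control period).
- viewer.grab_frame(name): name is "side" or "top"; returns the picture (400x640x3 uint8, red, green, blue); there is no depth.
- viewer.calibration(name): a dict with "fx", "fy", "cx", "cy" (pixels), "dist" ([k1, k2, p1, p2, k3] as OpenCV has them; the pictures are not rectified), "world_from_camera" (4x4, takes a point from camera to world coordinates). Camera axes: x right, y down, z forward; pixel columns grow to the right and rows downward; lengths in mm; the calibration is good to about 2 mm. A picture is of the moment at which its call begins. calibration takes no time and is no camera call.
- r.job_done(): hands the job in; it is judged then, once.
The state is a dict: "time_s": time; "joint_positions": joint angles; "dq": joint speeds; "joint_torque": joint torques, N m; "tcp_pos": TCP position; "tcp_rot": TCP orientation; "ft_force": force on the tool from outside, world axes, zero at the start; "torque": the same for the moment, N m; "opening": opening from 0.0 (shut) to 1.0 (fully open); "gripper_force": force on a finger pad.
Only numpy, scipy, OpenCV 4.12 (cv2) and the standard library are available. Lean on these libraries where they do the work, as an engineer would, in place of code of your own. Each camera call takes 0.05 s, during which the arm holds its last target. There are 200 camera calls.

## Task

Stand the two tall casting flasks from the tray in the two free cells of the flap-covered crate, upright, fully down on the cell floor, and let go of them. You cannot see which cells are free: feel gently which flaps give way, since the others have a brittle mould just beneath them. Set the flasks down rather than dropping them, and leave the other things where they are.

Things in the scene. Friction and masses are not known exactly. Their poses are not given: they have to be found in the camera images.
- flask1_mid (a point): centre (half-way up, on the axis) of a tall casting flask to be stored: a straight upright steel cylinder 54 mm in diameter and 130 mm long, ringed with white plugged holes and white plaster on top, about 0.4 to 0.7 kg; z along its axis, up. It starts standing upright on the tray's floor (5 mm above the table), so its top is then 135 mm above the table
- flask2_mid (a point): centre (half-way up, on the axis) of a tall casting flask to be stored: a straight upright steel cylinder 54 mm in diameter and 130 mm long, ringed with white plugged holes and white plaster on top, about 0.4 to 0.7 kg; z along its axis, up. It starts standing upright on the tray's floor (5 mm above the table), so its top is then 135 mm above the table
- cell1 (a point): centre of the floor of crate cell 1 (robot side, -y column, in the crate's own axes at yaw 0). The cell floor is 6 mm above the table and the crate's top face 86 mm; each cell is about 62 (y) x 68 (x) mm (flask room 31 mm to -x, 37 mm to +x of this point) and 80 mm deep, and is closed at the top by its yellow flap
- cell2 (a point): centre of the floor of crate cell 2 (robot side, middle column, in the crate's own axes at yaw 0). Size as cell 1. Flaps lie 1 mm below the top face, hinged at their far (+x) edge (a black line marks the free edge). Over a free cell the flap gives under 1 to 3 N, swings down into a pocket in the +x wall and lets a flask pass; it springs shut when left
- cell3 (a point): centre of the floor of crate cell 3 (robot side, +y column, in the crate's own axes at yaw 0). Size as cell 1. In a taken cell a short, brittle 72 mm mould stands 4 mm beneath the flap, so that flap stops hard after a few millimetres
- cell4 (a point): centre of the floor of crate cell 4 (far side, -y column, in the crate's own axes at yaw 0). Like cells 1 to 3
- cell5 (a point): centre of the floor of crate cell 5 (far side, middle column, in the crate's own axes at yaw 0). Like cells 1 to 3
- cell6 (a point): centre of the floor of crate cell 6 (far side, +y column, in the crate's own axes at yaw 0). Like cells 1 to 3
- crate: covered blue crate fixed to the table, 175 (x) x 250 (y) x 86 mm high, origin on the table, 4 mm nearer than its middle; 2 x 3 cells at 84 mm pitch (x -42, +42; y -84, 0, +84). A yellow 67 x 60 mm flap hides each cell; any two cells are free, four hold a mould. Pressing on it with over 80 N breaks the moulds. A tall flask stored in a cell projects 50 mm above the top face
- tray: shallow grey tray fixed to the table, 240 (x) x 290 (y) mm, rim 18 mm high, floor 5 mm above the table; origin under its middle. Crate and tray may be on either side of the robot
- bottle: bystander: white plastic bottle with red cap, 54 mm in diameter, 140 mm tall, standing on the tray; origin under its middle
- crucible: bystander: terracotta crucible (open cup), 64 mm in diameter, 75 mm tall, standing on the tray; origin under its middle
- spare: bystander: a short flask, 54 mm in diameter, only 72 mm tall, standing on the tray; stays there. Origin under its middle
- bowl: bystander: green plastic bowl, 120 mm across, 60 mm tall, on the table beyond the work; origin under its middle
- tongs: bystander: dark steel tongs lying on the table, 175 mm long along their x axis, under 20 mm high; origin under their middle
- brush: bystander: hand brush lying on the table along its x axis; origin under its middle

How it is judged (in metres and radians):
At the end, for the whole second after the job is handed in: each tall flask stands in a cell of the crate (axis within 15 mm of the cell's centre, centre lower than 78 mm above the table: down on the cell floor), within 0.12 rad of upright, at rest and released ((horizontal distance between flask1_mid and cell1 below 0.015 m or horizontal distance between flask1_mid and cell2 below 0.015 m or horizontal distance between flask1_mid and cell3 below 0.015 m or horizontal distance between flask1_mid and cell4 below 0.015 m or horizontal distance between flask1_mid and cell5 below 0.015 m or horizontal distance between flask1_mid and cell6 below 0.015 m) and height (world z) of each of flask1_mid, flask2_mid below 0.078 m and angle between each of flask1_mid, flask2_mid's own z axis and vertical below 0.12 rad and linear speed of each of flask1, flask2 below 0.03 m/s and (horizontal distance between flask2_mid and cell1 below 0.015 m or horizontal distance between flask2_mid and cell2 below 0.015 m or horizontal distance between flask2_mid and cell3 below 0.015 m or horizontal distance between flask2_mid and cell4 below 0.015 m or horizontal distance between flask2_mid and cell5 below 0.015 m or horizontal distance between flask2_mid and cell6 below 0.015 m)); the robot touches nothing.
It fails at once if a bystander is pushed more than 40 mm from its place (distance of any of bottle, crucible, spare, bowl, tongs, brush from where it was at the start of the episode above 0.04 m).
It fails at once if the crate or its flaps are pressed with more than 80 N by a flask or the fingers (brittle moulds) (contact force between any of flask1, flask2, the fingers and crate above 80 N).
It fails at once if a tall flask is dropped or thrown (moving faster than 0.5 m/s while not held) ((linear speed of flask1 above 0.5 m/s and contact force between the fingers and flask1 below 0.5 N) or (linear speed of flask2 above 0.5 m/s and contact force between the fingers and flask2 below 0.5 N)).
It also fails if it takes over 72 s, if anything falls off the work surface, if the arm or the gripper's body presses on something with over 40 N, if the wrist force passes 120 N, or if a joint passes its speed limit or range.

## Working session

There is one attempt and no reset: what is moved stays moved. The work goes in short steps, Python scripts to look and compute and a tool call to move; the robot and the scene stay as the last step left them, time stands still between calls to the robot, and variables do not carry over. Pictures are saved under pics/ and viewed, at most 10 in all, crops included, and the job is handed in when it is done.

Besides the shell and the picture viewer there is one more tool, called after "Call:" as a command line: name --argument value ..., lists and objects as JSON in quotes. drive_tool: Moves the arm, as the interface text tells. Its arguments: {"type":"object","properties":{"delta_pos":{"type":"array","items":{"type":"array","items":{"type":"number"}}},"dr":{"type":"array","items":{"type":"array","items":{"type":"number"}}},"grip":{"type":"array","items":{"type":"number"}},"grip_force":{"type":"number"}},"required":["delta_pos","dr","grip"]}

```bash
mkdir -p pics; cat > h.py <<'E'
import numpy as np, cv2
from rig import telemetry, viewer, r
def K(n):
    c=viewer.calibration(n); return np.array([[c["fx"],0,c["cx"]],[0,c["fy"],c["cy"]],[0,0,1.]]),np.array(c["dist"],float),np.array(c["world_from_camera"],float)
def ray(n,uv):
    k,d,T=K(n); p=cv2.undistortPoints(np.array(uv,float).reshape(-1,1,2),k,d).reshape(-1,2)
    return T[:3,3],np.c_[p,np.ones(len(p))]@T[:3,:3].T
def plane(n,uv,z):
    o,d=ray(n,uv); return o+d*((z-o[2])/d[:,2])[:,None]
def proj(n,P):
    k,d,T=K(n); W=np.linalg.inv(T); return cv2.projectPoints(np.array(P,float).reshape(-1,1,3),cv2.Rodrigues(W[:3,:3])[0],W[:3,3],k,d)[0].reshape(-1,2)
def grab(n,f):
    im=viewer.grab_frame(n)[:,:,::-1].copy(); cv2.imwrite("pics/"+f,im); return im
E
python3 - <<'E'
from h import *
a=grab("top","t0.png"); b=grab("side","s0.png")
for n in("top","side"): print(K(n)[2].round(2).tolist())
print(telemetry.read_state(), r.hold_point_z)
E
```

```text
[[0.02, -0.99, 0.1, 539.46], [-1.0, -0.03, -0.01, -6.17], [0.02, -0.1, -0.99, 830.9], [0.0, 0.0, 0.0, 1.0]]
[[0.92, -0.29, 0.27, 367.7], [-0.4, -0.66, 0.64, -504.1], [-0.01, -0.69, -0.72, 670.95], [0.0, 0.0, 0.0, 1.0]]
{'time_s': 0.1, 'joint_positions': array([-1.25523558,  0.41180007, -0.01275836,  1.59693641,  0.00561434,
        1.1343164 , -0.08219321]), 'dq': array([-0.00063036, -0.00186591, -0.00204553, -0.00190353,  0.0006739 ,
        0.0005313 ,  0.00114386]), 'joint_torque': array([ 3.13848403e-03, -6.01831198e+01,  6.84669558e-01, -3.00088227e+01,
        1.40917997e-02,  6.51443173e-03, -1.42760931e-05]), 'tcp_pos': array([233.85548099, 579.12682605, 230.5590931 ]), 'tcp_rot': array([-8.88401785e-05,  1.90666056e-01,  9.81654699e-01, -7.06654982e-04]), 'ft_force': array([-0.5118126 ,  0.10737265, -0.37765368]), 'torque': array([-0.02885762, -0.04837477,  0.06199732]), 'gripper_force': 0.0, 'opening': 0.9991780666411166} 18.700000000000003
```

View pics/t0.png

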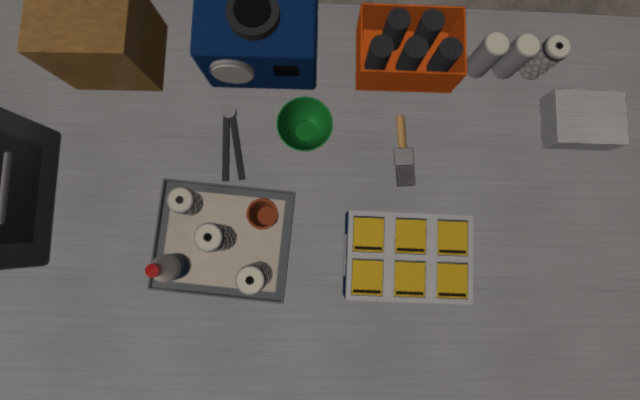

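View pics/s0.png

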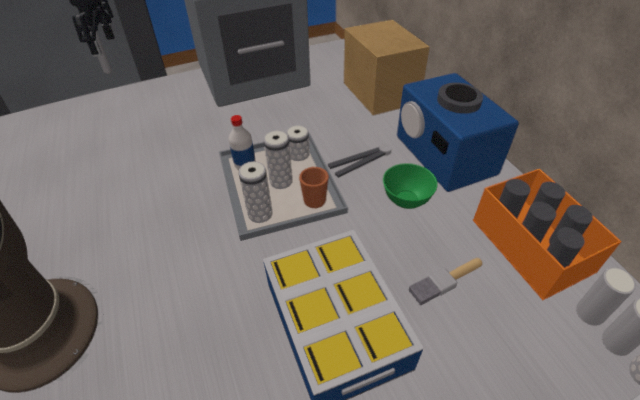

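The top view shows tall flask tops at about (208,237) and (251,280), the spare at (180,200), the bottle at (165,268) and the crucible at (263,213). The crate's six flaps lie at columns 368, 410 and 453 and rows 235 and 279. The side view confirms which flasks are tall: their tops are at (253,170) and (277,139).

```bash
python3 - <<'E'
from h import *
a=cv2.imread("pics/t0.png"); hsv=cv2.cvtColor(a,cv2.COLOR_BGR2HSV)
def blobs(m,amin):
    n,l,s,c=cv2.connectedComponentsWithStats(m.astype(np.uint8)); return [(c[i],s[i],(l==i)) for i in range(1,n) if s[i,4]>amin]
H,S,V=cv2.split(hsv)
cs=[]
for c,s,m in blobs((H>18)&(H<35)&(S>150)&(V>90),300):
    # fill rectangle of flap incl. black line
    P=plane("top",[c],85)[0]; q=cv2.minAreaRect(np.argwhere(m)[:,::-1].astype(np.float32)); print("flap",c.round(1),P.round(1),q[1],round(q[2],1)); cs.append(P)
cs=np.array(cs)
print("crate mean",cs.mean(0))
g=cs[np.argsort(cs[:,0])]; lo=g[:3]; hi=g[3:]
for row in(lo,hi):
    row=row[np.argsort(row[:,1])]; print("yaw",np.arctan2(-(row[2]-row[0])[0],(row[2]-row[0])[1]))
for n,u,v,z in(("near",251,280,135),("mid",208,237,135),("spare",180,200,77)):
    w=a[v-20:v+20,u-20:u+20]; bm=(cv2.split(cv2.cvtColor(w,cv2.COLOR_BGR2HSV))[2]>190).astype(np.uint8)
    B=max(blobs(bm,30),key=lambda b:b[1][4]); ct=max(cv2.findContours(B[2].astype(np.uint8),cv2.RETR_EXTERNAL,cv2.CHAIN_APPROX_NONE)[0],key=len)
    (x,y),rd=cv2.minEnclosingCircle(ct); x+=u-20;y+=v-20
    e=plane("top",[[x,y],[x+rd,y]],z); print(n,x,y,rd,e[0].round(1),"r mm",np.linalg.norm(e[1]-e[0]).round(1))
# side
b=cv2.imread("pics/s0.png")
for n,u,v,z in(("near",253,170,135),("mid",277,139,135),("spare",298,132,77)): print(n,plane("side",[[u,v]],z).round(1))
print("bottle cap",plane("top",[[153,270]],140),"crucible",plane("top",[[263,213]],75))
E
```

```text
flap [368.1 233. ] [ 554.  -111.8   85. ] (29.349533081054688, 33.595848083496094) 2.4
flap [410.1 234.7] [ 552.5 -195.5   85. ] (29.307903289794922, 33.429325103759766) 2.4
flap [452.  236.7] [ 550.4 -279.4   85. ] (33.0, 28.0) 90.0
flap [366.8 276.2] [ 469.5 -110.2   85. ] (29.683353424072266, 34.272796630859375) 2.1
flap [409.4 277.7] [ 468.2 -194.1   85. ] (34.0, 29.0) 90.0
flap [452.  279.3] [ 466.8 -278.6   85. ] (35.0, 28.0) 90.0
crate mean [ 510.22746656 -194.9527094    85.        ]
yaw -0.01599526669256506
yaw -0.021024405864457966Traceback (most recent call last):
  File "<stdin>", line 17, in <module>
ValueError: max() iterable argument is empty
```

```bash
python3 - <<'E'
from h import *
a=cv2.imread("pics/t0.png")
def big(m): 
    return max(cv2.findContours(m.astype(np.uint8),cv2.RETR_EXTERNAL,cv2.CHAIN_APPROX_NONE)[0],key=cv2.contourArea)
for n,u,v,z in(("near",251,280,135),("mid",208,237,135),("spare",180,200,77)):
    w=cv2.GaussianBlur(cv2.cvtColor(a,cv2.COLOR_BGR2GRAY),(3,3),0)
    hc=cv2.HoughCircles(cv2.resize(w[v-26:v+26,u-26:u+26],None,fx=4,fy=4,interpolation=cv2.INTER_CUBIC),cv2.HOUGH_GRADIENT,1,40,param1=80,param2=15,minRadius=35,maxRadius=75)
    if hc is None: print(n,"none");continue
    for x,y,rd in hc[0][:2]:
        x=x/4+u-26;y=y/4+v-26;rd/=4
        e=plane("top",[[x,y],[x+rd,y]],z); print(n,x,y,rd,e[0].round(1),"r mm",np.linalg.norm(e[1]-e[0]).round(1))
g=a.max(2); w=g[195:320,335:485]; s=a[195:320,335:485].astype(int)
for t in(120,140,160):
    c=big((w>t)); q=cv2.minAreaRect(c.astype(np.float32)); p=cv2.boxPoints(q)+[335,195]; P=plane("top",p,86)
    print(t,P[:,:2].round(1).tolist(),P.mean(0).round(1))
for n,u,v,z in(("near",253,170,135),("mid",277,139,135),("spare",298,132,77)): print(n,plane("side",[[u,v]],z).round(1))
print("bottle cap",plane("top",[[153,270]],140),"crucible",plane("top",[[263,213]],75))
z=cv2.resize(a[170:310,140:490],None,fx=2.2,fy=2.2,interpolation=cv2.INTER_CUBIC); cv2.imwrite("pics/z0.png",z)
E
```

```text
near 250.375 279.375 13.225 [463.7 108.7 135. ] r mm 24.0
mid 207.375 237.375 14.25 [537.7 190.7 135. ] r mm 26.2
spare 191.625 202.625 11.575 [606.2 242.5  77. ] r mm 23.3
spare 178.375 200.125 13.25 [610.5 269.4  77. ] r mm 26.7
120 [[421.9, -69.3], [599.1, -72.7], [596.2, -328.5], [417.6, -319.3]] [ 508.7 -197.4   86. ]
140 [[500.3, -80.6], [501.5, -137.7], [445.5, -138.2], [444.3, -81.5]] [ 472.9 -109.5   86. ]Traceback (most recent call last):
  File "<stdin>", line 14, in <module>
  File "<stdin>", line 4, in big
ValueError: max() iterable argument is empty
```

Flask tops are at (464,109) and (538,191), with radii consistent with 27 mm. The crate origin is about (506,-195) with yaw -0.018. I'll set out to probe the flaps with shut fingers.

Call:
drive_tool --delta_pos '[[0.058,-0.172,0],[0.058,-0.172,0],[0.058,-0.172,0],[0.058,-0.172,0],[0.058,-0.172,0]]' --dr '[[0,0,0.122],[0,0,0.122],[0,0,0.122],[0,0,0.122],[0,0,0.122]]' --grip '[-1,-1,-1,-1,-1]' --grip_force 60

```text
time_s: 0.52
tcp_pos: [294.3, 401.6, 230.9]
tcp_rot: [0.0, 0.002, 1.0, -0.002]
ft_force: [0.9, -0.4, -0.5]
opening: 0.302
gripper_force: 0.0
```

Call:
drive_tool --delta_pos '[[0.058,-0.172,0],[0.058,-0.172,0],[0.058,-0.172,0],[0.058,-0.172,0],[0.058,-0.172,0]]' --dr '[[0,0,0],[0,0,0],[0,0,0],[0,0,0],[0,0,0]]' --grip '[-1,-1,-1,-1,-1]'

```text
time_s: 0.93
tcp_pos: [351.3, 230.1, 231.2]
tcp_rot: [-0.0, 0.003, 1.0, -0.001]
ft_force: [-0.9, -0.2, -0.1]
opening: 0.003
gripper_force: 0.0
```

Call:
drive_tool --delta_pos '[[0.058,-0.172,0],[0.058,-0.172,0],[0.058,-0.172,0],[0.058,-0.172,0],[0.058,-0.172,0]]' --dr '[[0,0,0],[0,0,0],[0,0,0],[0,0,0],[0,0,0]]' --grip '[-1,-1,-1,-1,-1]'

```text
time_s: 1.35
tcp_pos: [409.1, 58.3, 231.5]
tcp_rot: [0.0, 0.003, 1.0, -0.001]
ft_force: [-0.2, 0.5, 0.1]
opening: 0.001
gripper_force: 0.0
```

Call:
drive_tool --delta_pos '[[0.056,-0.168,0],[0.056,-0.168,0],[0.056,-0.168,0],[0.056,-0.168,0],[0.056,-0.168,0]]' --dr '[[0,0,0],[0,0,0],[0,0,0],[0,0,0],[0,0,0]]' --grip '[-1,-1,-1,-1,-1]'

```text
time_s: 1.77
tcp_pos: [465.1, -110.8, 231.7]
tcp_rot: [0.001, 0.003, 1.0, -0.001]
ft_force: [0.2, -1.0, -0.5]
opening: 0.001
gripper_force: 0.0
```

Call:
drive_tool --delta_pos '[[0,0,-0.04],[0,0,-0.08],[0,0,-0.115],[0,0,-0.135],[0,0,-0.137]]' --dr '[[0,0,0],[0,0,0],[0,0,0],[0,0,0],[0,0,0]]' --grip '[-1,-1,-1,-1,-1]'

```text
time_s: 2.18
tcp_pos: [461.3, -103.9, 90.6]
tcp_rot: [-0.004, 0.0, 1.0, -0.0]
ft_force: [-1.2, 0.2, 0.8]
opening: -0.001
gripper_force: 0.0
```

Call:
drive_tool --delta_pos '[[0,0,-0.003],[0,0,-0.006],[0,0,-0.009],[0,0,-0.012],[0,0,-0.014]]' --dr '[[0,0,0],[0,0,0],[0,0,0],[0,0,0],[0,0,0]]' --grip '[-1,-1,-1,-1,-1]'

```text
time_s: 2.6
tcp_pos: [465.3, -104.5, 82.3]
tcp_rot: [0.001, 0.0, 1.0, 0.0]
ft_force: [-12.0, 2.8, 49.9]
opening: -0.004
gripper_force: 25.0
```

Call:
drive_tool --delta_pos '[[0,0,0.012],[0,-0.03,0.018],[0,-0.06,0.018],[-0.001,-0.084,0.018],[-0.001,-0.084,0.012]]' --dr '[[0,0,0],[0,0,0],[0,0,0],[0,0,0],[0,0,0]]' --grip '[-1,-1,-1,-1,-1]'

```text
time_s: 3.02
tcp_pos: [463.8, -194.0, 94.4]
tcp_rot: [0.002, 0.003, 1.0, -0.002]
ft_force: [-0.1, -0.6, 0.0]
opening: 0.001
gripper_force: 0.0
```

Call:
drive_tool --delta_pos '[[0,0,-0.004],[0,0,-0.007],[0,0,-0.009],[0,0,-0.011],[0,0,-0.011]]' --dr '[[0,0,0],[0,0,0],[0,0,0],[0,0,0],[0,0,0]]' --grip '[-1,-1,-1,-1,-1]'

```text
time_s: 3.43
tcp_pos: [463.2, -187.4, 82.6]
tcp_rot: [0.0, -0.0, 1.0, 0.001]
ft_force: [-7.7, 2.5, 20.7]
opening: 0.0
gripper_force: 10.2
```

Call:
drive_tool --delta_pos '[[0,0,0.011],[0,-0.03,0.017],[0,-0.06,0.017],[-0.001,-0.084,0.017],[-0.001,-0.084,0.011]]' --dr '[[0,0,0],[0,0,0],[0,0,0],[0,0,0],[0,0,0]]' --grip '[-1,-1,-1,-1,-1]'

```text
time_s: 3.85
tcp_pos: [462.4, -277.4, 93.9]
tcp_rot: [0.002, 0.002, 1.0, -0.002]
ft_force: [-0.0, -0.4, 1.0]
opening: -0.004
gripper_force: 0.0
```

Call:
drive_tool --delta_pos '[[0,0,-0.004],[0,0,-0.007],[0,0,-0.009],[0,0,-0.011],[0,0,-0.011]]' --dr '[[0,0,0],[0,0,0],[0,0,0],[0,0,0],[0,0,0]]' --grip '[-1,-1,-1,-1,-1]'

```text
time_s: 4.27
tcp_pos: [462.2, -270.8, 82.7]
tcp_rot: [-0.0, -0.001, 1.0, 0.001]
ft_force: [-6.5, 4.4, 20.0]
opening: -0.003
gripper_force: 9.9
```

Call:
drive_tool --delta_pos '[[0,0,0.011],[0.03,0,0.017],[0.06,-0.001,0.017],[0.084,-0.002,0.017],[0.084,-0.002,0.011]]' --dr '[[0,0,0],[0,0,0],[0,0,0],[0,0,0],[0,0,0]]' --grip '[-1,-1,-1,-1,-1]'

```text
time_s: 4.68
tcp_pos: [552.3, -272.2, 93.5]
tcp_rot: [0.003, -0.003, 1.0, -0.0]
ft_force: [0.2, 1.2, -0.8]
opening: 0.0
gripper_force: 0.0
```

Call:
drive_tool --delta_pos '[[0,0,-0.004],[0,0,-0.007],[0,0,-0.009],[0,0,-0.011],[0,0,-0.011]]' --dr '[[0,0,0],[0,0,0],[0,0,0],[0,0,0],[0,0,0]]' --grip '[-1,-1,-1,-1,-1]'

```text
time_s: 5.1
tcp_pos: [544.9, -273.9, 82.8]
tcp_rot: [-0.0, 0.001, 1.0, 0.001]
ft_force: [-6.4, 4.6, 13.6]
opening: -0.004
gripper_force: 7.0
```

Call:
drive_tool --delta_pos '[[0,0,0.011],[0,0.03,0.017],[0,0.06,0.017],[0.001,0.084,0.017],[0.001,0.084,0.011]]' --dr '[[0,0,0],[0,0,0],[0,0,0],[0,0,0],[0,0,0]]' --grip '[-1,-1,-1,-1,-1]'

```text
time_s: 5.52
tcp_pos: [547.9, -184.7, 93.3]
tcp_rot: [0.001, -0.002, 1.0, 0.002]
ft_force: [-0.6, 0.3, -1.6]
opening: 0.002
gripper_force: 0.0
```

Call:
drive_tool --delta_pos '[[0,0,-0.004],[0,0,-0.007],[0,0,-0.009],[0,0,-0.011],[0,0,-0.011]]' --dr '[[0,0,0],[0,0,0],[0,0,0],[0,0,0],[0,0,0]]' --grip '[-1,-1,-1,-1,-1]'

```text
time_s: 5.93
tcp_pos: [546.5, -191.7, 80.9]
tcp_rot: [-0.0, 0.001, 1.0, -0.0]
ft_force: [0.5, -0.6, 0.3]
opening: -0.002
gripper_force: 0.1
```

Call:
drive_tool --delta_pos '[[0,0,0.011],[0,0.03,0.017],[0,0.06,0.017],[0.001,0.084,0.017],[0.001,0.084,0.011]]' --dr '[[0,0,0],[0,0,0],[0,0,0],[0,0,0],[0,0,0]]' --grip '[-1,-1,-1,-1,-1]'

```text
time_s: 6.35
tcp_pos: [549.6, -100.9, 93.8]
tcp_rot: [0.001, -0.003, 1.0, 0.002]
ft_force: [-0.2, -0.1, -0.7]
opening: 0.002
gripper_force: 0.0
```

Call:
drive_tool --delta_pos '[[0,0,-0.004],[0,0,-0.007],[0,0,-0.009],[0,0,-0.011],[0,0,-0.011]]' --dr '[[0,0,0],[0,0,0],[0,0,0],[0,0,0],[0,0,0]]' --grip '[-1,-1,-1,-1,-1]'

```text
time_s: 6.77
tcp_pos: [547.8, -107.7, 81.0]
tcp_rot: [-0.0, 0.001, 1.0, -0.0]
ft_force: [0.2, -0.0, 0.3]
opening: -0.002
gripper_force: 0.1
```

Call:
drive_tool --delta_pos '[[0,0,0.04],[-0.02,0.03,0.08],[-0.04,0.07,0.105],[-0.06,0.11,0.105],[-0.07,0.15,0.105]]' --dr '[[0,0,0],[0,0,0],[0,0,0],[0,0,0],[0,0,0]]' --grip '[1,1,1,1,1]'

```text
time_s: 7.18
tcp_pos: [484.4, 23.2, 187.1]
tcp_rot: [0.002, 0.002, 1.0, 0.0]
ft_force: [0.9, 0.7, -0.1]
opening: 0.711
gripper_force: 0.0
```

```bash
python3 -c "
from h import *
s=telemetry.read_state();print(s['joint_positions'].round(2),s['tcp_pos'].round(1))"
```

```text
[-0.53  0.22  0.45  2.01 -0.12  0.93  1.55] [484.4  23.2 187.1]
```

```bash
python3 - <<'E'
from h import *
a=cv2.imread("pics/t0.png"); b=cv2.imread("pics/s0.png")
o=[]
for n,im,c in(("top",a,[463.7,108.7]),("top",a,[537.7,190.7]),("side",b,[463.7,108.7]),("side",b,[537.7,190.7])):
    t=np.linspace(0,2*np.pi,60); p=proj(n,np.c_[c[0]+27*np.cos(t),c[1]+27*np.sin(t),np.full(60,135)])
    q=p.mean(0); u,v=(q-24).astype(int); z=cv2.resize(im[v:v+50,u:u+50],None,fx=8,fy=8,interpolation=cv2.INTER_CUBIC)
    cv2.polylines(z,[((p-[u,v]+.5)*8-.5).round().astype(int)],True,(0,0,255),1); o.append(z[:290,:390])
cv2.imwrite("pics/z1.png",np.vstack([np.hstack(o[:2]),np.hstack(o[2:])]))
E
```

```text
(no output)
```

View pics/z1.png

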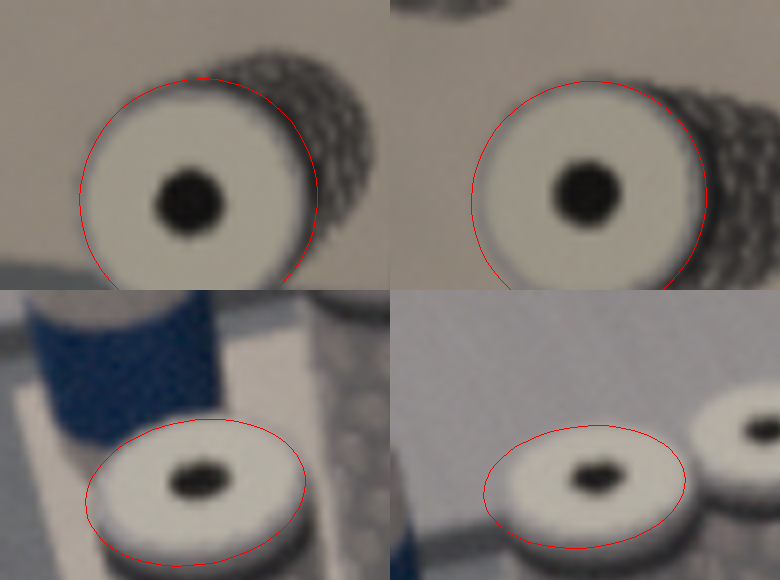

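Call:
drive_tool --delta_pos '[[-0.014,0.065,0],[-0.014,0.065,0],[-0.014,0.065,0],[-0.014,0.065,0],[-0.014,0.065,0]]' --dr '[[0,0,-0.19],[0,0,-0.19],[0,0,-0.19],[0,0,-0.19],[0,0,-0.19]]' --grip '[1,1,1,1,1]'

```text
time_s: 7.6
tcp_pos: [470.6, 89.0, 185.2]
tcp_rot: [0.0, 0.297, 0.955, 0.0]
ft_force: [0.1, -0.6, -0.4]
opening: 1.001
gripper_force: 0.0
```

Call:
drive_tool --delta_pos '[[0,0,0],[0,0,0],[0,0,0],[0,0,0],[0,0,0]]' --dr '[[0,0,-0.19],[0,0,-0.19],[0,0,-0.19],[0,0,-0.19],[0,0,-0.19]]' --grip '[1,1,1,1,1]'

```text
time_s: 8.02
tcp_pos: [470.8, 88.1, 185.1]
tcp_rot: [0.0, 0.566, 0.825, 0.0]
ft_force: [0.8, -1.1, 1.1]
opening: 1.003
gripper_force: 0.0
```

Call:
drive_tool --delta_pos '[[0,0,0],[0,0,0],[0,0,0],[0,0,0],[0,0,0]]' --dr '[[0,0,-0.04],[0,0,-0.08],[0,0,-0.12],[0,0,-0.12],[0,0,-0.12]]' --grip '[1,1,1,1,1]'

```text
time_s: 8.43
tcp_pos: [470.7, 88.4, 185.1]
tcp_rot: [0.0, 0.706, 0.708, -0.0]
ft_force: [-0.2, 0.2, -0.5]
opening: 1.0
gripper_force: 0.0
```

The zoom shows the top rims and the black centre holes clearly in both views. The holes lie 1–2 px from my circle centres, so I'll use the hole centroids instead.

```bash
python3 - <<'E'
from h import *
a=cv2.imread("pics/t0.png"); b=cv2.imread("pics/s0.png")
for c in([463.7,108.7],[537.7,190.7]):
    R=[]
    for n,im in(("top",a),("side",b)):
        q=proj(n,[[*c,135]])[0].round().astype(int); w=8-3*(n=="side")
        g=im[q[1]-w:q[1]+w+1,q[0]-w:q[0]+w+1].max(2).astype(float)
        wt=np.clip(110-g,0,None); yy,xx=np.mgrid[-w:w+1,-w:w+1]; uv=q+[(wt*xx).sum()/wt.sum(),(wt*yy).sum()/wt.sum()]
        o,d=ray(n,[uv]); R.append((o,d[0]/np.linalg.norm(d))); print(n,uv.round(2),plane(n,[uv],135)[0].round(1))
    A=sum(np.eye(3)-np.outer(d,d) for o,d in R); print("tri",np.linalg.solve(A,sum((np.eye(3)-np.outer(d,d))@o for o,d in R)).round(1))
H,S,V=cv2.split(cv2.cvtColor(b,cv2.COLOR_BGR2HSV))
n,l,s,c=cv2.connectedComponentsWithStats(((H>18)&(H<35)&(S>150)&(V>90)).astype(np.uint8))
for i in range(1,n):
    if s[i,4]>300: print("side flap",c[i].round(1),plane("side",[c[i]],85)[0].round(1))
E
```

```text
top [249.26 279.86] [462.8 110.6 135. ]
side [251.39 169.41] [465.4 111.9 135. ]
tri [464.1 110.  137.1]
top [207.18 236.75] [538.9 191.1 135. ]
side [275.4  136.99] [541.9 192.6 135. ]
tri [540.  190.  137.4]
side flap [339.7 253.9] [ 555.9 -111.8   85. ]
side flap [295.  268.8] [ 472.2 -109.9   85. ]
side flap [360.2 291.9] [ 554.6 -195.7   85. ]
side flap [312.4 309.7] [ 470.4 -194.5   85. ]
side flap [383.7 336.3] [ 552.7 -280.    85. ]
side flap [332.8 357. ] [ 468.7 -278.7   85. ]
```

Call:
drive_tool --delta_pos '[[-0.007,0.023,0],[-0.007,0.023,0],[-0.007,0.023,-0.015],[-0.007,0.023,-0.03],[-0.007,0.023,-0.03]]' --dr '[[0,0,0],[0,0,0],[0,0,0],[0,0,0],[0,0,0]]' --grip '[1,1,1,1,1]'

```text
time_s: 8.85
tcp_pos: [462.3, 111.4, 153.1]
tcp_rot: [-0.001, 0.706, 0.708, -0.002]
ft_force: [-0.6, -1.0, -0.2]
opening: 0.997
gripper_force: 0.0
```

Call:
drive_tool --delta_pos '[[0,0,-0.015],[0,0,-0.03],[0,0,-0.045],[0,0,-0.056],[0,0,-0.056]]' --dr '[[0,0,0],[0,0,0],[0,0,0],[0,0,0],[0,0,0]]' --grip '[1,1,1,1,1]'

```text
time_s: 9.27
tcp_pos: [462.7, 111.3, 97.7]
tcp_rot: [-0.0, 0.707, 0.707, -0.001]
ft_force: [0.2, 0.1, -0.1]
opening: 0.999
gripper_force: 0.0
```

Call:
drive_tool --delta_pos '[[0,0,0],[0,0,0],[0,0,0],[0,0,0],[0,0,0]]' --dr '[[0,0,0],[0,0,0],[0,0,0],[0,0,0],[0,0,0]]' --grip '[-1,-1,-1,-1,-1]' --grip_force 60

```text
time_s: 9.68
tcp_pos: [464.5, 112.0, 100.2]
tcp_rot: [0.0, 0.707, 0.707, 0.001]
ft_force: [-0.5, -0.6, 4.9]
opening: 0.617
gripper_force: 61.9
```

Call:
drive_tool --delta_pos '[[0,0,0.015],[0,0,0.04],[0,0,0.07],[0,0,0.1],[0,0,0.115]]' --dr '[[0,0,0],[0,0,0],[0,0,0],[0,0,0],[0,0,0]]' --grip '[-1,-1,-1,-1,-1]'

```text
time_s: 10.1
tcp_pos: [464.5, 111.5, 217.2]
tcp_rot: [0.0, 0.707, 0.707, 0.002]
ft_force: [-0.1, -0.1, -5.5]
opening: 0.615
gripper_force: 65.7
```

Call:
drive_tool --delta_pos '[[0.004,-0.015,0],[0.012,-0.041,0],[0.021,-0.073,0],[0.03,-0.105,0],[0.039,-0.137,0]]' --dr '[[0,0,0],[0,0,0],[0,0,0],[0,0,0],[0,0,0]]' --grip '[-1,-1,-1,-1,-1]'

```text
time_s: 10.52
tcp_pos: [502.3, -26.4, 214.3]
tcp_rot: [-0.0, 0.707, 0.707, 0.0]
ft_force: [1.5, 0.8, -4.8]
opening: 0.62
gripper_force: 65.7
```

Call:
drive_tool --delta_pos '[[0.01,-0.033,0],[0.019,-0.067,0],[0.029,-0.1,0],[0.038,-0.135,0],[0.045,-0.155,0]]' --dr '[[0,0,0],[0,0,0],[0,0,0],[0,0,0],[0,0,0]]' --grip '[-1,-1,-1,-1,-1]'

```text
time_s: 10.93
tcp_pos: [547.1, -184.6, 214.3]
tcp_rot: [0.001, 0.708, 0.706, -0.001]
ft_force: [-0.7, -0.8, -4.9]
opening: 0.617
gripper_force: 65.5
```

Call:
drive_tool --delta_pos '[[0.002,-0.008,0],[0.004,-0.015,0],[0.004,-0.015,0],[0.004,-0.015,0],[0.004,-0.015,0]]' --dr '[[0,0,0],[0,0,0],[0,0,0],[0,0,0],[0,0,0]]' --grip '[-1,-1,-1,-1,-1]'

```text
time_s: 11.35
tcp_pos: [551.5, -193.4, 213.8]
tcp_rot: [-0.001, 0.707, 0.708, 0.0]
ft_force: [-0.2, 0.9, -5.6]
opening: 0.616
gripper_force: 65.4
```

```bash
python3 - <<'E'
from h import *
b=grab("side","s1.png"); s=telemetry.read_state(); print(s['tcp_pos'].round(1),s['ft_force'].round(1))
cv2.imwrite("pics/s1c.png",cv2.resize(b[120:400,200:460],None,fx=2,fy=2,interpolation=cv2.INTER_CUBIC))
E
```

```text
[ 551.6 -193.5  213.9] [-0.3  0.7 -5. ]
```

View pics/s1c.png

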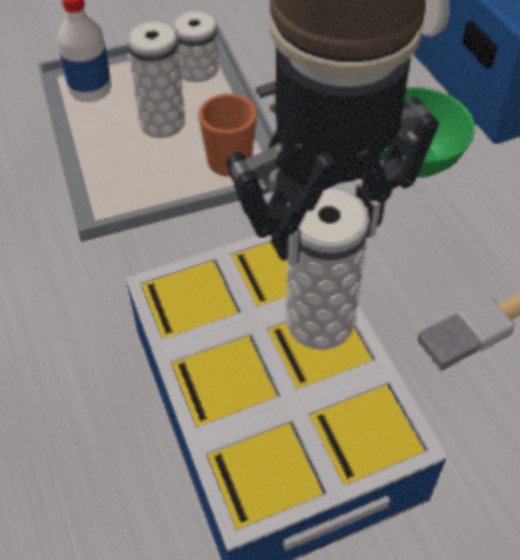

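The flask hangs upright above cell 5, with its top hole at about (365,226) in the full picture. I'll check its axis position.

```bash
python3 - <<'E'
from h import *
for z in(246,249): print(plane("side",[[364.8,226.3]],z).round(1))
b=cv2.imread("pics/s1.png"); g=b[220:234,357:374].max(2).astype(float); w=np.clip(100-g,0,None); yy,xx=np.mgrid[220:234,357:374]
uv=[(w*xx).sum()/w.sum(),(w*yy).sum()/w.sum()]; print(uv,plane("side",[uv],248).round(1))
E
```

```text
[[ 554.6 -191.   246. ]]
[[ 553.3 -193.2  249. ]]
[np.float64(363.81049971925887), np.float64(226.62352610892756)] [[ 552.3 -192.5  248. ]]
```

Call:
drive_tool --delta_pos '[[0,-0.002,-0.006],[0,-0.002,-0.014],[0,-0.002,-0.022],[0,-0.002,-0.026],[0,-0.002,-0.028]]' --dr '[[0,0,0],[0,0,0],[0,0,0],[0,0,0],[0,0,0]]' --grip '[-1,-1,-1,-1,-1]'

```text
time_s: 11.82
tcp_pos: [551.0, -196.8, 184.6]
tcp_rot: [-0.001, 0.707, 0.707, -0.001]
ft_force: [-0.3, 0.0, -5.8]
opening: 0.613
gripper_force: 65.4
```

Call:
drive_tool --delta_pos '[[0,0,-0.002],[0,0,-0.004],[0,0,-0.006],[0,0,-0.008],[0,0,-0.01]]' --dr '[[0,0,0],[0,0,0],[0,0,0],[0,0,0],[0,0,0]]' --grip '[-1,-1,-1,-1,-1]'

```text
time_s: 12.23
tcp_pos: [552.0, -197.4, 176.2]
tcp_rot: [0.0, 0.707, 0.707, 0.0]
ft_force: [-0.0, 0.0, -3.1]
opening: 0.614
gripper_force: 65.5
```

Call:
drive_tool --delta_pos '[[0,0.002,-0.002],[0,0.002,-0.005],[0,0.002,-0.007],[0,0.002,-0.01],[0,0.002,-0.012]]' --dr '[[0,0,0],[0,0,0],[0,0,0],[0,0,0],[0,0,0]]' --grip '[-1,-1,-1,-1,-1]'

```text
time_s: 12.65
tcp_pos: [551.4, -195.1, 163.5]
tcp_rot: [-0.0, 0.707, 0.707, -0.0]
ft_force: [0.2, -0.8, -4.3]
opening: 0.618
gripper_force: 65.5
```

Call:
drive_tool --delta_pos '[[0,0,-0.003],[0,0,-0.006],[0,0,-0.009],[0,0,-0.012],[0,0,-0.015]]' --dr '[[0,0,0],[0,0,0],[0,0,0],[0,0,0],[0,0,0]]' --grip '[-1,-1,-1,-1,-1]'

```text
time_s: 13.07
tcp_pos: [551.6, -195.2, 148.6]
tcp_rot: [-0.0, 0.707, 0.707, -0.0]
ft_force: [0.0, 0.3, -4.7]
opening: 0.614
gripper_force: 65.5
```

Call:
drive_tool --delta_pos '[[0,0,-0.004],[0,0,-0.008],[0,0,-0.012],[0,0,-0.016],[0,0,-0.02]]' --dr '[[0,0,0],[0,0,0],[0,0,0],[0,0,0],[0,0,0]]' --grip '[-1,-1,-1,-1,-1]'

```text
time_s: 13.48
tcp_pos: [551.6, -195.2, 128.5]
tcp_rot: [-0.0, 0.707, 0.707, -0.0]
ft_force: [-0.1, -0.0, -4.4]
opening: 0.619
gripper_force: 65.5
```

Call:
drive_tool --delta_pos '[[0,0,-0.004],[0,0,-0.008],[0,0,-0.012],[0,0,-0.016],[0,0,-0.02]]' --dr '[[0,0,0],[0,0,0],[0,0,0],[0,0,0],[0,0,0]]' --grip '[-1,-1,-1,-1,-1]'

```text
time_s: 13.9
tcp_pos: [551.6, -195.2, 108.6]
tcp_rot: [0.0, 0.707, 0.707, 0.0]
ft_force: [-0.5, -0.2, -5.9]
opening: 0.618
gripper_force: 65.5
```

Call:
drive_tool --delta_pos '[[0,0,-0.001],[0,0,-0.002],[0,0,-0.003],[0,0,-0.004],[0,0,-0.005]]' --dr '[[0,0,0],[0,0,0],[0,0,0],[0,0,0],[0,0,0]]' --grip '[-1,-1,-1,-1,-1]'

```text
time_s: 14.32
tcp_pos: [551.8, -195.3, 104.1]
tcp_rot: [0.0, 0.707, 0.707, 0.0]
ft_force: [-0.1, -0.2, -4.4]
opening: 0.616
gripper_force: 65.5
```

Call:
drive_tool --delta_pos '[[0,0,-0.001],[0,0,-0.002],[0,0,-0.003],[0,0,-0.003],[0,0,-0.003]]' --dr '[[0,0,0],[0,0,0],[0,0,0],[0,0,0],[0,0,0]]' --grip '[-1,-1,-1,-1,-1]'

```text
time_s: 14.73
tcp_pos: [551.9, -195.5, 102.3]
tcp_rot: [0.0, 0.707, 0.707, 0.001]
ft_force: [-3.8, 2.0, 7.1]
opening: 0.616
gripper_force: 66.7
```

Call:
drive_tool --delta_pos '[[0,0,-0.0005],[0,0,-0.001],[0,0,-0.001],[0,0,-0.001],[0,0,-0.001]]' --dr '[[0,0,0],[0,0,0],[0,0,0],[0,0,0],[0,0,0]]' --grip '[-1,-1,-1,-1,-1]'

```text
time_s: 15.15
tcp_pos: [552.0, -195.6, 102.2]
tcp_rot: [0.0, 0.707, 0.707, 0.001]
ft_force: [-5.6, 2.9, 16.4]
opening: 0.618
gripper_force: 68.1
```

Call:
drive_tool --delta_pos '[[0,0,0.0005],[0,0,0.0005],[0,0,0.0005],[0,0,0.0005],[0,0,0.0005]]' --dr '[[0,0,0],[0,0,0],[0,0,0],[0,0,0],[0,0,0]]' --grip '[0.6,0.6,0.6,1,1]'

```text
time_s: 15.57
tcp_pos: [551.8, -195.3, 100.5]
tcp_rot: [0.0, 0.707, 0.707, 0.0]
ft_force: [-0.6, 0.7, 0.0]
opening: 1.0
gripper_force: 0.0
```

Call:
drive_tool --delta_pos '[[0,0,0.01],[0,0,0.03],[0,0,0.06],[0,0,0.09],[0,0,0.095]]' --dr '[[0,0,0],[0,0,0],[0,0,0],[0,0,0],[0,0,0]]' --grip '[1,1,1,1,1]'

```text
time_s: 15.98
tcp_pos: [553.6, -196.9, 200.8]
tcp_rot: [0.003, 0.708, 0.707, 0.002]
ft_force: [-0.6, -0.3, 0.0]
opening: 0.999
gripper_force: 0.0
```

Call:
drive_tool --delta_pos '[[0,0.035,0],[0,0.07,0],[0,0.11,0],[0,0.15,0],[0,0.19,0]]' --dr '[[0,0,0],[0,0,0],[0,0,0],[0,0,0],[0,0,0]]' --grip '[1,1,1,1,1]'

```text
time_s: 16.4
tcp_pos: [551.4, -3.7, 196.1]
tcp_rot: [0.0, 0.708, 0.707, 0.0]
ft_force: [-0.6, -0.1, -0.3]
opening: 1.0
gripper_force: 0.0
```

Call:
drive_tool --delta_pos '[[-0.003,0.04,0],[-0.006,0.08,0],[-0.009,0.12,0],[-0.012,0.16,0],[-0.012,0.185,0]]' --dr '[[0,0,0],[0,0,0],[0,0,0],[0,0,0],[0,0,0]]' --grip '[1,1,1,1,1]'

```text
time_s: 16.82
tcp_pos: [538.5, 184.8, 195.7]
tcp_rot: [-0.001, 0.706, 0.708, 0.0]
ft_force: [0.6, 0.4, 0.4]
opening: 1.002
gripper_force: 0.0
```

```bash
python3 - <<'E'
from h import *
b=grab("side","s2.png"); grab("top","t2.png"); s=telemetry.read_state(); print(s['tcp_pos'].round(1),s['ft_force'].round(1))
cv2.imwrite("pics/s2c.png",cv2.resize(b[60:400,180:460],None,fx=1.7,fy=1.7,interpolation=cv2.INTER_CUBIC))
E
```

```text
[538.7 186.1 195.3] [ 0.2 -0.  -0.5]
```

View pics/s2c.png

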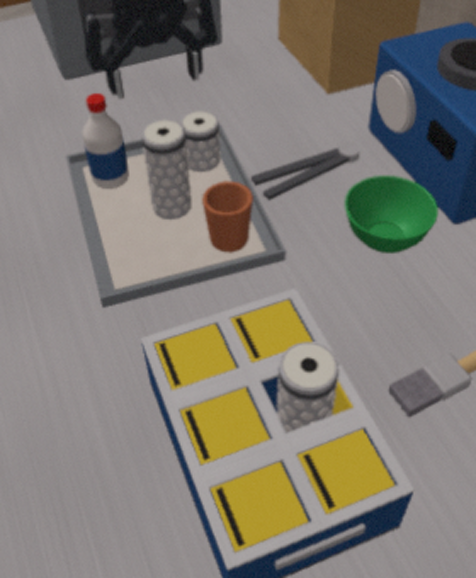

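The first flask stands upright in cell 5. Now the second.

Call:
drive_tool --delta_pos '[[0,0.006,0],[0,0.006,-0.01],[0,0.006,-0.02],[0,0.006,-0.03],[0,0.006,-0.03]]' --dr '[[0,0,0],[0,0,0],[0,0,0],[0,0,0],[0,0,0]]' --grip '[1,1,1,1,1]'

```text
time_s: 17.33
tcp_pos: [538.3, 184.2, 162.9]
tcp_rot: [-0.001, 0.708, 0.706, -0.002]
ft_force: [-0.5, 1.0, -0.0]
opening: 0.996
gripper_force: 0.0
```

Call:
drive_tool --delta_pos '[[0.001,0.006,0],[0.001,0.006,0],[0.001,0.006,-0.005],[0.001,0.006,-0.015],[0.001,0.006,-0.018]]' --dr '[[0,0,0],[0,0,0],[0,0,0],[0,0,0],[0,0,0]]' --grip '[1,1,1,1,1]'

```text
time_s: 17.75
tcp_pos: [540.1, 191.7, 146.1]
tcp_rot: [-0.0, 0.707, 0.707, -0.001]
ft_force: [-0.2, -0.3, 0.1]
opening: 1.0
gripper_force: 0.0
```

Call:
drive_tool --delta_pos '[[0,0,-0.015],[0,0,-0.03],[0,0,-0.045],[0,0,-0.048],[0,0,-0.048]]' --dr '[[0,0,0],[0,0,0],[0,0,0],[0,0,0],[0,0,0]]' --grip '[1,1,1,1,1]'

```text
time_s: 18.17
tcp_pos: [539.8, 191.3, 98.3]
tcp_rot: [-0.0, 0.707, 0.707, -0.001]
ft_force: [-0.5, 0.7, -0.4]
opening: 0.995
gripper_force: 0.0
```

Call:
drive_tool --delta_pos '[[0,0,0],[0,0,0],[0,0,0],[0,0,0],[0,0,0]]' --dr '[[0,0,0],[0,0,0],[0,0,0],[0,0,0],[0,0,0]]' --grip '[-1,-1,-1,-1,-1]'

```text
time_s: 18.58
tcp_pos: [541.4, 192.0, 100.7]
tcp_rot: [0.0, 0.707, 0.707, 0.001]
ft_force: [-0.4, -0.7, 6.8]
opening: 0.616
gripper_force: 62.7
```

Call:
drive_tool --delta_pos '[[0,0,0.015],[0,0,0.04],[0,0,0.07],[0,0,0.1],[0,0,0.115]]' --dr '[[0,0,0],[0,0,0],[0,0,0],[0,0,0],[0,0,0]]' --grip '[-1,-1,-1,-1,-1]'

```text
time_s: 19.0
tcp_pos: [541.2, 191.6, 217.3]
tcp_rot: [0.0, 0.707, 0.707, 0.001]
ft_force: [1.5, 0.5, -6.7]
opening: 0.612
gripper_force: 66.1
```

Call:
drive_tool --delta_pos '[[0,-0.015,0],[0.002,-0.041,0],[0.003,-0.073,0],[0.005,-0.105,0],[0.006,-0.137,0]]' --dr '[[0,0,0],[0,0,0],[0,0,0],[0,0,0],[0,0,0]]' --grip '[-1,-1,-1,-1,-1]'

```text
time_s: 19.42
tcp_pos: [545.4, 53.2, 213.4]
tcp_rot: [-0.001, 0.707, 0.707, -0.001]
ft_force: [0.4, 0.1, -6.7]
opening: 0.612
gripper_force: 66.1
```

Call:
drive_tool --delta_pos '[[0.001,-0.033,0],[0.003,-0.067,0],[0.004,-0.1,0],[0.006,-0.135,0],[0.006,-0.155,0]]' --dr '[[0,0,0],[0,0,0],[0,0,0],[0,0,0],[0,0,0]]' --grip '[-1,-1,-1,-1,-1]'

```text
time_s: 19.83
tcp_pos: [551.1, -105.0, 213.8]
tcp_rot: [0.0, 0.709, 0.706, -0.001]
ft_force: [1.3, -0.6, -6.1]
opening: 0.613
gripper_force: 65.8
```

Call:
drive_tool --delta_pos '[[0,-0.007,0],[0,-0.011,0],[0,-0.011,0],[0,-0.011,0],[0,-0.011,0]]' --dr '[[0,0,0],[0,0,0],[0,0,0],[0,0,0],[0,0,0]]' --grip '[-1,-1,-1,-1,-1]'

```text
time_s: 20.25
tcp_pos: [552.6, -109.4, 214.0]
tcp_rot: [-0.001, 0.706, 0.708, 0.0]
ft_force: [0.2, -0.0, -7.1]
opening: 0.618
gripper_force: 65.8
```

```bash
python3 - <<'E'
from h import *
b=grab("side","s3.png"); s=telemetry.read_state(); P=s['tcp_pos']; print(P.round(1),s['ft_force'].round(1))
q=proj("side",[[P[0],P[1],P[2]+34.5]])[0].round().astype(int)
g=b[q[1]-7:q[1]+8,q[0]-9:q[0]+10].max(2).astype(float); w=np.clip(100-g,0,None); yy,xx=np.mgrid[-7:8,-9:10]
uv=q+[(w*xx).sum()/w.sum(),(w*yy).sum()/w.sum()]; print(q,uv,plane("side",[uv],P[2]+34.5).round(1))
cv2.imwrite("pics/s3c.png",cv2.resize(b[120:400,200:460],None,fx=2,fy=2,interpolation=cv2.INTER_CUBIC))
E
```

```text
[ 552.7 -109.5  214.1] [ 0.3  0.2 -6.3]
[339 187] [338.67518977 186.76787855] [[ 552.9 -108.9  248.6]]
```

View pics/s3c.png

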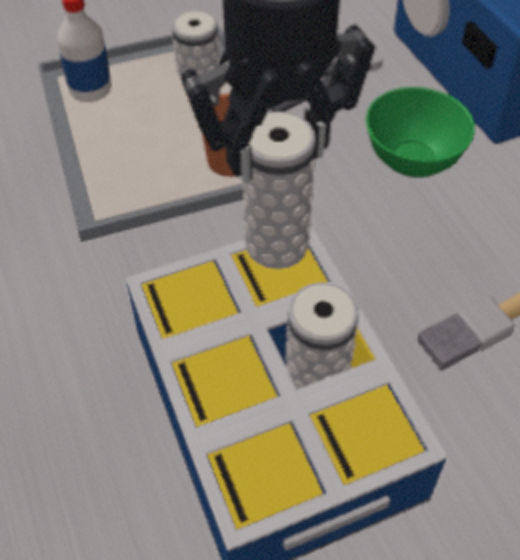

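Flask 2 hangs upright over cell 6, and flask 1 stands in cell 5.

Call:
drive_tool --delta_pos '[[0,0,-0.006],[0,0,-0.014],[0,0,-0.022],[0,0,-0.026],[0,0,-0.028]]' --dr '[[0,0,0],[0,0,0],[0,0,0],[0,0,0],[0,0,0]]' --grip '[-1,-1,-1,-1,-1]'

```text
time_s: 20.72
tcp_pos: [552.0, -111.0, 185.1]
tcp_rot: [-0.001, 0.707, 0.707, -0.001]
ft_force: [-0.6, 0.6, -6.2]
opening: 0.614
gripper_force: 65.8
```

Call:
drive_tool --delta_pos '[[0,0,-0.002],[0,0,-0.004],[0,0,-0.006],[0,0,-0.008],[0,0,-0.01]]' --dr '[[0,0,0],[0,0,0],[0,0,0],[0,0,0],[0,0,0]]' --grip '[-1,-1,-1,-1,-1]'

```text
time_s: 21.13
tcp_pos: [553.0, -111.4, 176.7]
tcp_rot: [0.0, 0.707, 0.707, 0.0]
ft_force: [0.2, -0.0, -5.3]
opening: 0.612
gripper_force: 65.8
```

Call:
drive_tool --delta_pos '[[0,0,-0.002],[0,0,-0.005],[0,0,-0.007],[0,0,-0.01],[0,0,-0.012]]' --dr '[[0,0,0],[0,0,0],[0,0,0],[0,0,0],[0,0,0]]' --grip '[-1,-1,-1,-1,-1]'

```text
time_s: 21.55
tcp_pos: [552.3, -111.2, 164.0]
tcp_rot: [-0.0, 0.707, 0.707, -0.0]
ft_force: [-0.9, 0.2, -5.1]
opening: 0.616
gripper_force: 65.8
```

Call:
drive_tool --delta_pos '[[0,0,-0.003],[0,0,-0.006],[0,0,-0.009],[0,0,-0.012],[0,0,-0.015]]' --dr '[[0,0,0],[0,0,0],[0,0,0],[0,0,0],[0,0,0]]' --grip '[-1,-1,-1,-1,-1]'

```text
time_s: 21.97
tcp_pos: [552.6, -111.2, 149.1]
tcp_rot: [-0.0, 0.707, 0.707, -0.0]
ft_force: [0.1, -0.8, -6.1]
opening: 0.618
gripper_force: 65.8
```

Call:
drive_tool --delta_pos '[[0,0,-0.004],[0,0,-0.008],[0,0,-0.012],[0,0,-0.016],[0,0,-0.02]]' --dr '[[0,0,0],[0,0,0],[0,0,0],[0,0,0],[0,0,0]]' --grip '[-1,-1,-1,-1,-1]'

```text
time_s: 22.38
tcp_pos: [552.6, -111.2, 129.0]
tcp_rot: [0.0, 0.707, 0.707, -0.0]
ft_force: [-0.6, -0.8, -6.2]
opening: 0.614
gripper_force: 65.8
```

Call:
drive_tool --delta_pos '[[0,0,-0.004],[0,0,-0.008],[0,0,-0.012],[0,0,-0.016],[0,0,-0.02]]' --dr '[[0,0,0],[0,0,0],[0,0,0],[0,0,0],[0,0,0]]' --grip '[-1,-1,-1,-1,-1]'

```text
time_s: 22.8
tcp_pos: [552.6, -111.2, 109.1]
tcp_rot: [0.0, 0.707, 0.707, -0.0]
ft_force: [-1.0, -0.4, -6.3]
opening: 0.618
gripper_force: 65.9
```

Call:
drive_tool --delta_pos '[[0,0,-0.001],[0,0,-0.002],[0,0,-0.003],[0,0,-0.004],[0,0,-0.005]]' --dr '[[0,0,0],[0,0,0],[0,0,0],[0,0,0],[0,0,0]]' --grip '[-1,-1,-1,-1,-1]'

```text
time_s: 23.22
tcp_pos: [552.8, -111.2, 104.6]
tcp_rot: [0.0, 0.707, 0.707, 0.0]
ft_force: [-0.2, 0.0, -6.5]
opening: 0.614
gripper_force: 65.9
```

Call:
drive_tool --delta_pos '[[0,0,-0.001],[0,0,-0.002],[0,0,-0.003],[0,0,-0.003],[0,0,-0.003]]' --dr '[[0,0,0],[0,0,0],[0,0,0],[0,0,0],[0,0,0]]' --grip '[-1,-1,-1,-1,-1]'

```text
time_s: 23.63
tcp_pos: [552.9, -111.3, 102.7]
tcp_rot: [-0.0, 0.707, 0.707, 0.001]
ft_force: [-4.1, 1.5, 6.1]
opening: 0.616
gripper_force: 67.5
```

Down on the floor; release, retreat and check.

Call:
drive_tool --delta_pos '[[0,0,0],[0,0,0],[0,0,0],[0,0,0],[0,0,0]]' --dr '[[0,0,0],[0,0,0],[0,0,0],[0,0,0],[0,0,0]]' --grip '[0.6,0.6,0.6,1,1]'

```text
time_s: 24.05
tcp_pos: [552.9, -111.3, 101.6]
tcp_rot: [0.0, 0.707, 0.707, 0.0]
ft_force: [0.6, -0.1, -0.9]
opening: 0.999
gripper_force: 0.0
```

Call:
drive_tool --delta_pos '[[0,0,0.01],[0,0,0.03],[0,0,0.06],[0,0,0.09],[0,0,0.12]]' --dr '[[0,0,0],[0,0,0],[0,0,0],[0,0,0],[0,0,0]]' --grip '[1,1,1,1,1]'

```text
time_s: 24.47
tcp_pos: [552.3, -111.6, 223.4]
tcp_rot: [0.0, 0.708, 0.707, -0.0]
ft_force: [1.9, -0.4, -0.2]
opening: 0.999
gripper_force: 0.0
```

Call:
drive_tool --delta_pos '[[0,0.03,0],[-0.02,0.06,0],[-0.04,0.09,0],[-0.06,0.12,0],[-0.06,0.13,0]]' --dr '[[0,0,0],[0,0,0],[0,0,0],[0,0,0],[0,0,0]]' --grip '[1,1,1,1,1]'

```text
time_s: 24.88
tcp_pos: [489.3, 22.8, 221.5]
tcp_rot: [-0.002, 0.706, 0.708, 0.0]
ft_force: [-0.1, 0.3, 0.1]
opening: 0.997
gripper_force: 0.0
```

Call:
drive_tool --delta_pos '[[0,0.01,0],[0,0.01,0],[0,0.01,0],[0,0.01,0],[0,0.01,0]]' --dr '[[0,0,0],[0,0,0],[0,0,0],[0,0,0],[0,0,0]]' --grip '[1,1,1,1,1]'

```text
time_s: 25.3
tcp_pos: [493.1, 27.1, 221.5]
tcp_rot: [0.0, 0.708, 0.706, -0.0]
ft_force: [0.1, 0.1, -0.0]
opening: 1.002
gripper_force: 0.0
```

```bash
python3 - <<'E'
from h import *
b=grab("side","s4.png")
cv2.imwrite("pics/s4c.png",cv2.resize(b[120:400,200:460],None,fx=2,fy=2,interpolation=cv2.INTER_CUBIC))
E
```

```text
(no output)
```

View pics/s4c.png

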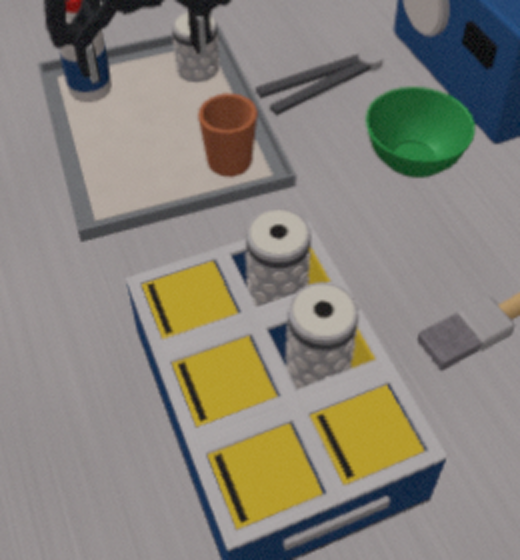

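Both flasks stand upright in cells 5 and 6, with top holes at crop positions (278,231) and (324,310), and the gripper is clear.

```bash
python3 -c "
from rig import r
print(r.job_done())"
```

```text
the job is handed in; nothing more can be done
None
```

Both tall flasks are standing upright and released on the floors of the two free cells, 5 and 6; I handed the job in after about 25 s of robot time, and the hand-in returned no verdict.

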